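# Lay up the treatment tray round its cup and bur block

### The arm

A 6-joint arm with a two-finger parallel gripper is mounted at the origin on a cart in front of the work surface, level with it; the furniture and walls round the work are solid. World frame = base frame: x ahead of the robot, y to its left, z up, the work surface at z = 0. Lengths are in m, angles in rad, forces in N, time in s.
With the tool pointing down it reaches from about 0.325 to 0.9 m from the base axis. Payload 6.1 kg.
Tool frame: the origin (TCP) lies midway between the tips of the shut fingers; the grasp point (between the pads) lies 19 mm behind it; x points along the fingers, y is the direction in which the jaws open and shut, and the axes are right-handed (so a half turn about x gives the same grasp; the last joint's range is limited). The gripper opens to 85 mm and grips with 20 to 120 N. Pads are 22 mm wide; open, the fingers measure 114 mm over their backs; the gripper's body (76 mm by 85 mm) begins 54 mm behind the grasp point. The pads swing forward as they close: fully open they stand 13 mm farther back than shut.
Start: joints at [1.076, 0.22, 1.526, -0, 1.395, -0.126], TCP at [0.225, 0.583, 0.231] pointing down, gripper open.
Joint ranges: [-2.98, 2.98], [-0.91, 2.08], [0.09, 2.57], [-1.24, 4.39], [0.2, 2.65], [-2.68, 2.68]. Speed limits (rad/s): [2.57, 2.57, 3.01, 3.14, 3.14, 3.14].

### API

Orientations are given as [roll, pitch, yaw] about the fixed x, y, z axes, in that order (R = Rz(yaw) Ry(pitch) Rx(roll)).
In Python, from plant import movep, move_l, set_joints, gripper_to, hold, inverse_kinematics, observe, get_image, get_calibration, Unreachable, job_done gives the robot as it stands. Calls block until the motion is done:
- movep(position, orientation): joint-space move of the TCP to a pose.
- move_l(position, feed=0.15, rotation=None, max_force=None): straight line of the TCP; rotation=None keeps the orientation; feed is the mean speed in m/s. With max_force (N) it stops when the force on the tool has changed by that much, and returns True; else False.
- set_joints(angles): joint-space move.
- gripper_to(opening, f_grip=None): finger opening in m; f_grip is the grip in N (None keeps the last); returns when the fingers have stopped.
- hold(seconds).
- inverse_kinematics(position, orientation): joint angles nearest the present ones, or None.
- observe(): the state.
- get_image(name): name is "side" or "top"; returns (picture, depth): 400x640x3 uint8, red, green, blue; 400x640 float32, m along the optical axis (not along the pixel's ray), 0 where there is no reading.
- get_calibration(name): a dict with "intrinsics" (3x3 intrinsics, pixels), "dist_coeffs" ([k1, k2, p1, p2, k3] as OpenCV has them; the pictures are not rectified), "world_from_camera" (4x4, takes a point from camera to world coordinates). Camera axes: x right, y down, z forward; pixel columns grow to the right and rows downward; lengths in m; the calibration is good to about 2 mm. A picture is of the moment at which its call begins. get_calibration takes no time and is no camera call.
A pose or a line that the arm cannot do raises Unreachable and nothing moves.
- job_done(): hands the job in, once; it reports no verdict.
The state is a dict: "time_s": time; "q": joint angles; "joint_velocities": joint speeds; "joint_torque": joint torques, N m; "eef_pos": TCP position; "tcp_rot": TCP orientation; "ft_force": force on the tool from outside, world axes, zero at the start; "torque": the same for the moment, N m; "opening": finger opening in m.
Only numpy, scipy, OpenCV 4.12 (cv2) and the standard library are available. Lean on these libraries where they do the work, as an engineer would, in place of code of your own. Each camera call takes 0.05 s, during which the arm holds its last target.

### The job

Lay up the steel set-up tray for the next treatment, leaving the white cup and the blue bur block where they stand in its two end bays. Lay the three hand instruments across the two notched rails, each down in its own notch: the mouth mirror in the notch next to the cup, where it is dipped, with its mirror head towards the back of the tray, the scaler in the notch next to the bur block, and the tweezers in the notch between the two. Stand the brown dropper bottle upright in the ring behind the cup, ready to fill it.

Things in the scene. Friction and masses are not known exactly. Their poses are not given: they have to be found in the camera images.
- setup_tray: Steel set-up tray, fixed, 220 (x) x 290 (y) mm, floor 5, rim 16 high. Origin: middle of its front edge on the worktop; x to its back, y to its left. Two grey rails along y at x = 68 and 132, 10 thick, 28 high, gap 54 between. U notches in both at y = +44, 0, -44: 18 wide, round shoulders, floor 18 above the worktop. An instrument lies along x across both rails, clear of the tray floor. See cup, dropper.
- mouth_mirror: Steel mouth mirror, lying flat on the worktop, 159 mm long along its own y; handle 8 mm wide and high. Origin: on the underside, on the handle's line. The handle runs from y = -40 to +85 mm (balance point y = +22) and the 22 mm round mirror head sits beyond its -y end, to y = -74. It may overhang, but the handle must reach over both rails.
- scaler: Steel scaler, lying flat on the worktop: thin knurled handle, 8 mm wide and high, with a fine hooked tip at either end; 163 mm long along its own y, handle from y = -62 to +62 mm. Origin: middle of the underside. Either end may point to the back of the tray; the handle must reach over both rails.
- tweezers: Plain steel tweezers lying on their side on the worktop: flat slim leaf shape, 116 mm long along its own y, at most 13 mm wide, 6 to 9 mm high; one rigid piece when gripped across (12 mm). Origin: middle of the underside. Either end may point to the back of the tray; they must reach over both rails.
- dropper: Brown dropper bottle, 70 g, upright; tall, so in the way of a gripper that reaches for what lies beside it: glass 33 mm across and 70 high, black collar 24 across from 62 to 77 high, bulb 12 across up to 102. Origin: centre of the underside. Place: behind each end bay the tray has an open ring, centre x = 176, y = +112 or -112 mm, 43 mm inside, top 18 and floor 5 mm above the worktop.
- cup: Small white waisted cup, 42 mm across, 32 high. It stands in one of the tray's two end bays, at either end of the rails: low-walled pens (13 mm high), centres at tray x = 62, y = +112 and -112 mm, 46 (y) x 104 (x) mm inside. Origin: centre of the underside. Stays where it is.
- bur_block: Blue block, 36 x 92 mm (long along its own y), with a row of small rotary burs in it, 51 mm high over all, standing in the other end bay. Origin: centre of the underside. Stays where it is.
Not all that is in view belongs to the job. Leave any yellow look-alike of the dropper alone.

How it is judged:
By the outcome, as a careful person would: the job done as asked, in the order asked, and still so for the second after the job is handed in, with the robot touching nothing.
It also fails if it takes over 120 s, if anything falls off the work surface, if the arm or the gripper's body presses on something with over 40 N, if the wrist force passes 120 N, or if a joint passes its speed limit or range.

## Working session

There is one attempt and no reset: what is moved stays moved. The work goes in short steps, each a Python script; the robot and the scene stay as the last script left them, time stands still between calls to the robot, and variables do not carry over. Pictures are saved under pics/ and viewed, and the job is handed in when it is done.

```bash
ls; mkdir -p pics; python3 - <<'E'
from plant import *
import cv2,numpy as np
for n in("side","top"):
    im,d=get_image(n); cv2.imwrite(f"pics/{n}0.png",im[:,:,::-1]); np.save(f"pics/{n}0d.npy",d); np.save(f"pics/{n}0i.npy",im)
    c=get_calibration(n); print(n,c)
print(observe())
E
```

```text
pics
side {'intrinsics': array([[495.34158416,   0.        , 314.75746002],
       [  0.        , 495.34158416, 201.22097993],
       [  0.        ,   0.        ,   1.        ]]), 'dist_coeffs': array([-0.14764234,  0.        ,  0.        ,  0.        ,  0.        ]), 'world_from_camera': array([[-0.99881714, -0.02577963,  0.04122781,  0.37535329],
       [-0.04819059,  0.63782154, -0.76867506,  0.92428231],
       [-0.00647982, -0.76975261, -0.63830943,  0.83350077],
       [ 0.        ,  0.        ,  0.        ,  1.        ]])}
top {'intrinsics': array([[416.68301055,   0.        , 326.89844186],
       [  0.        , 416.68301055, 196.47414623],
       [  0.        ,   0.        ,   1.        ]]), 'dist_coeffs': array([-0.10805034,  0.        ,  0.        ,  0.        ,  0.        ]), 'world_from_camera': array([[-0.02593118, -0.9968212 ,  0.07533299,  0.31306129],
       [-0.99965739,  0.02612574,  0.00159817, -0.02622846],
       [-0.00356122, -0.07526574, -0.99715715,  1.37679382],
       [ 0.        ,  0.        ,  0.        ,  1.        ]])}
{'time_s': 0.1, 'q': array([ 1.07587212e+00,  2.21165977e-01,  1.52752158e+00, -2.24679196e-05,
        1.39466868e+00, -1.26100691e-01]), 'joint_velocities': array([ 6.57726895e-04, -1.61194025e-03, -2.27714470e-03,  2.11849928e-04,
        2.19341297e-04, -7.93038104e-05]), 'joint_torque': array([ 5.97919570e-04, -4.98236775e+01, -3.90548873e+01, -1.18978428e-04,
        5.58182495e-03, -2.77363472e-05]), 'eef_pos': array([0.22507279, 0.58248029, 0.23028386]), 'tcp_rot': array([-1.68435886,  1.5690326 , -2.05317842]), 'ft_force': array([-0.42349015, -0.11947384,  0.38836095]), 'torque': array([ 0.01717746, -0.00051982,  0.00530973]), 'opening': 0.08532290148295625}
```

View pics/top0.png

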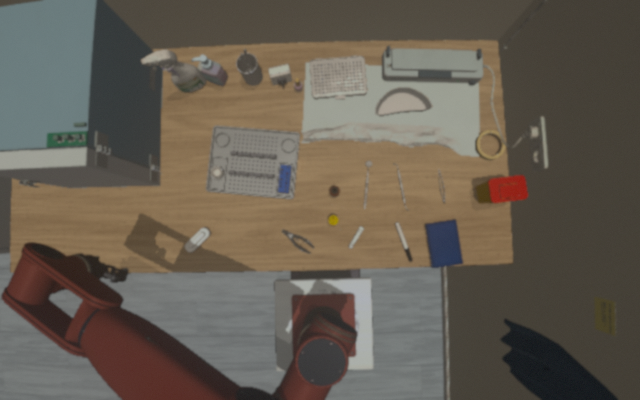

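View pics/side0.png

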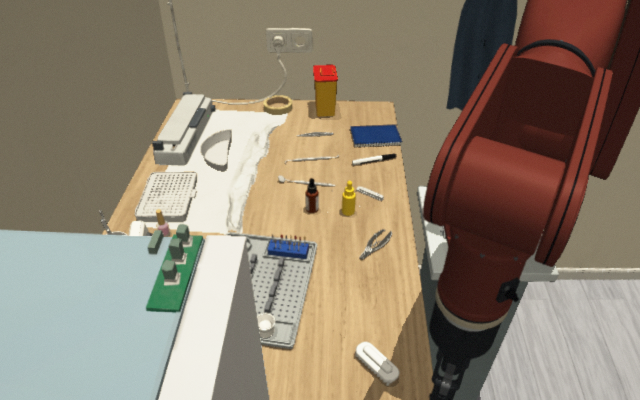

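```bash
python3 - <<'E'
import cv2
t=cv2.imread("pics/top0.png");s=cv2.imread("pics/side0.png")
def c(im,x0,x1,y0,y1,k,n):
    cv2.imwrite("pics/"+n,cv2.convertScaleAbs(cv2.resize(im[y0:y1,x0:x1],None,fx=k,fy=k,interpolation=cv2.INTER_CUBIC),alpha=1.5))
c(t,200,310,115,210,6,"t_tray.png")
c(t,320,460,150,240,5,"t_ins.png")
c(s,260,410,110,220,5,"s_ins.png")
c(s,225,325,225,350,4,"s_tray.png")
E
```

```text
(no output)
```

View pics/t_tray.png

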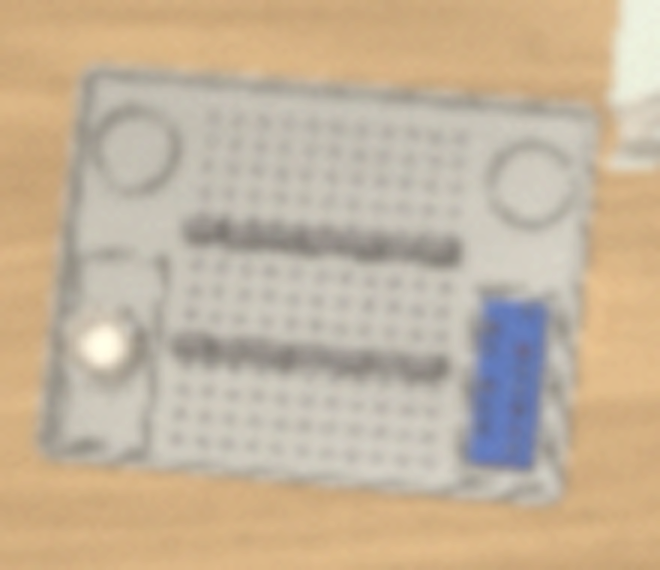

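View pics/t_ins.png

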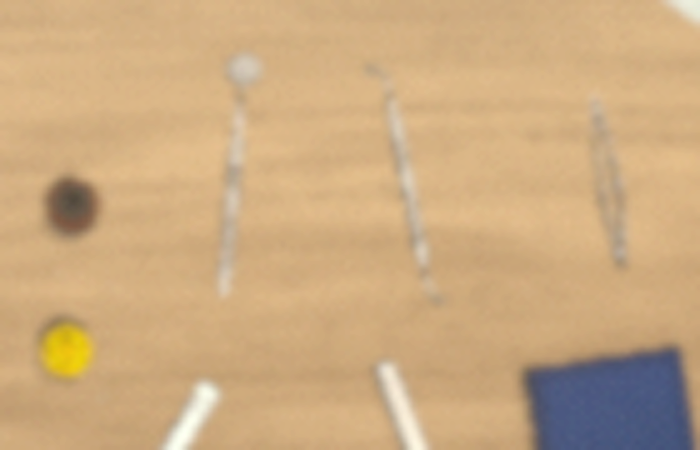

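View pics/s_ins.png

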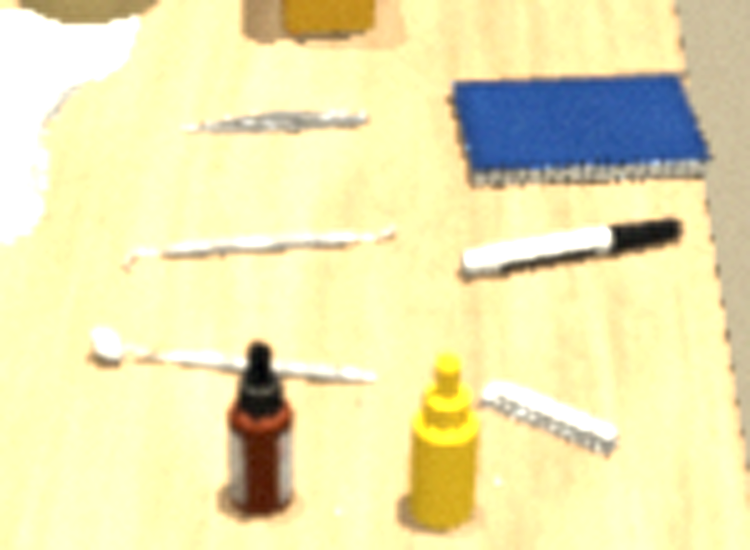

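View pics/s_tray.png

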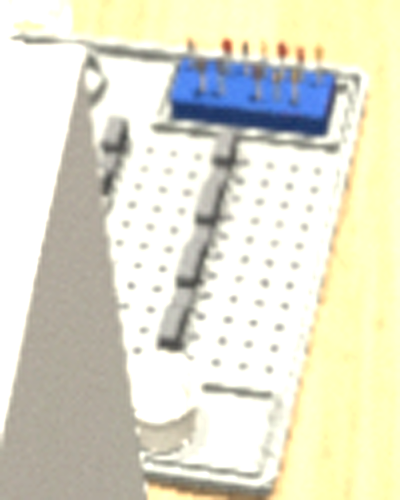

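```bash
cat > h.py <<'E'
from plant import *
import numpy as np, cv2
from math import *
_c={n:get_calibration(n) for n in("top","side")}
def ray(n,u,v):
    c=_c[n];p=cv2.undistortPoints(np.array([[[u,v]]],float),c["intrinsics"],c["dist_coeffs"])[0,0]
    T=c["world_from_camera"];return T[:3,3],T[:3,:3]@np.array([p[0],p[1],1])
def atz(n,u,v,z):
    o,d=ray(n,u,v);return (o+d*(z-o[2])/d[2])
def dep(n,u,v,D):
    o,d=ray(n,u,v);return o+d*D[int(round(v)),int(round(u))]
def proj(n,P):
    c=_c[n];W=np.linalg.inv(c["world_from_camera"])
    return cv2.projectPoints(np.atleast_2d(np.array(P,float)),cv2.Rodrigues(W[:3,:3])[0],W[:3,3],c["intrinsics"],c["dist_coeffs"])[0][:,0]
E
python3 - <<'E'
from h import *
np.set_printoptions(precision=4,suppress=True)
T=lambda a,b:(200+a/6,115+b/6)
I=lambda a,b:(320+a/5,150+b/5)
obs=[(T(88,70),(.22,.145),.016),(T(598,103),(.22,-.145),.016),(T(558,500),(0,-.145),.016),(T(43,458),(0,.145),.016),
 (T(137,150),(.176,.112),.018),(T(531,184),(.176,-.112),.018)]
P=np.array([atz("top",*p,z)[:2] for p,_,z in obs]);M=np.array([m for _,m,_ in obs])
mc,pc=M.mean(0),P.mean(0);U,S,V=np.linalg.svd((M-mc).T@(P-pc));R=(U@V).T;t=pc-R@mc
print("tray",t,atan2(R[1,0],R[0,0]));print((P-(M@R.T+t))*1e3)
D=np.load("pics/top0d.npy")
for n,p,z in [("mir head",I(245,68),.006),("mir y+ end",I(224,294),.004),("mir neck",I(239,98),.005),
 ("sc tipb",I(372,68),.004),("sc hb",I(390,95),.006),("sc hf",I(427,268),.006),("sc tipf",I(436,299),.004),
 ("tw b",I(596,102),.005),("tw f",I(621,262),.005),("drop",I(72,205),.09),("yell",I(67,350),.09),("bluebook",I(530,370),.01),("cup",T(103,345),.037),("blk",T(508,385),.04)]:
    print(n,p,atz("top",*p,z),dep("top",*p,D))
for n,p in [("cabR",(158,160)),("cab",(150,80)),("cabtop",(90,60)),("cabfr",(130,175)),("pump",(205,65)),("pump",(155,58))]: print(n,dep("top",*p,D))
E
```

```text
tray [0.4273 0.2284] -0.11039801189550043
[[-1.1419 -1.7086]
 [ 2.6389  0.81  ]
 [ 1.3877  2.8396]
 [ 0.0914 -0.6697]
 [-0.7823 -2.1744]
 [-2.1938  0.903 ]]
mir head (369.0, 163.6) [ 0.5225 -0.1668  0.006 ] [ 0.5205 -0.1654  0.019 ]
mir y+ end (364.8, 208.8) [ 0.3727 -0.148   0.004 ] [ 0.3728 -0.1481  0.0026]
mir neck (367.8, 169.6) [ 0.5026 -0.1622  0.005 ] [ 0.5032 -0.1626  0.0008]
sc tipb (394.4, 163.6) [ 0.5207 -0.2518  0.004 ] [ 0.5213 -0.2524  0.0005]
sc hb (398.0, 169.0) [ 0.502  -0.2628  0.006 ] [ 0.5029 -0.2639 -0.0006]
sc hf (405.4, 203.6) [ 0.3862 -0.2828  0.006 ] [ 0.3869 -0.2851 -0.0062]
sc tipf (407.2, 209.8) [ 0.3656 -0.2884  0.004 ] [ 0.3657 -0.2886  0.003 ]
tw b (439.2, 170.4) [ 0.4942 -0.4015  0.005 ] [ 0.495  -0.4031 -0.0008]
tw f (444.2, 202.4) [ 0.3867 -0.4133  0.005 ] [ 0.3868 -0.4137  0.0033]
drop (334.4, 191.0) [ 0.4267 -0.0479  0.09  ] [ 0.4261 -0.0477  0.0962]
yell (333.4, 220.0) [ 0.337  -0.0423  0.09  ] [ 0.3368 -0.0422  0.1017]
bluebook (426.0, 224.0) [ 0.3169 -0.3478  0.01  ] [ 0.3169 -0.3469  0.0141]
cup (217.16666666666666, 172.5) [0.5022 0.3324 0.037 ] [0.5048 0.3372 0.0187]
blk (284.6666666666667, 179.16666666666669) [0.4737 0.1109 0.04  ] [0.4754 0.1123 0.0264]
cabR [0.5504 0.533  0.0358]
cab [0.7969 0.5321 0.1164]
cabtop [0.727  0.5368 0.4551]
cabfr [0.4748 0.5316 0.2366]
pump [0.8295 0.3466 0.1355]
pump [0.8063 0.4556 0.2612]
```

```bash
cat >> h.py <<'E'
def tray2w(t,a,p):
    c,s=cos(a),sin(a);return np.array([t[0]+c*p[0]-s*p[1],t[1]+s*p[0]+c*p[1],p[2]])
def overlay(n,im,t,a,box,k,out,extra=[]):
    x0,x1,y0,y1=box
    o=cv2.resize(im[y0:y1,x0:x1,::-1],None,fx=k,fy=k,interpolation=cv2.INTER_CUBIC);o=cv2.convertScaleAbs(o,alpha=1.3)
    def pl(pts,col):
        q=proj(n,[tray2w(t,a,p) for p in pts]);q=((q-[x0,y0]+.5)*k-.5).round().astype(int)
        cv2.polylines(o,[q.reshape(-1,1,2)],False,col,1)
    pl([(0,-.145,.016),(.22,-.145,.016),(.22,.145,.016),(0,.145,.016),(0,-.145,.016)],(0,0,255))
    for s in(1,-1):
        pl([(.176+.0215*cos(q),s*.112+.0215*sin(q),.018) for q in np.linspace(0,6.3,30)],(0,200,0))
    for x in(.063,.073,.127,.137):
        for y in(-.044,0,.044):
            pl([(x,y-.009,.028),(x,y-.009,.018),(x,y+.009,.018),(x,y+.009,.028)],(255,0,0))
    for e in extra:
        q=proj(n,e);q=((q-[x0,y0]+.5)*k-.5).round().astype(int);cv2.polylines(o,[q.reshape(-1,1,2)],False,(255,0,255),1)
    cv2.imwrite("pics/"+out,o)
E
python3 - <<'E'
from h import *
t,a=(.4273,.2284),-.1104
overlay("top",np.load("pics/top0i.npy"),t,a,(200,310,115,210),7,"ov_t.png")
overlay("side",np.load("pics/side0i.npy"),t,a,(225,325,225,350),5,"ov_s.png")
E
```

```text
(no output)
```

View pics/ov_t.png

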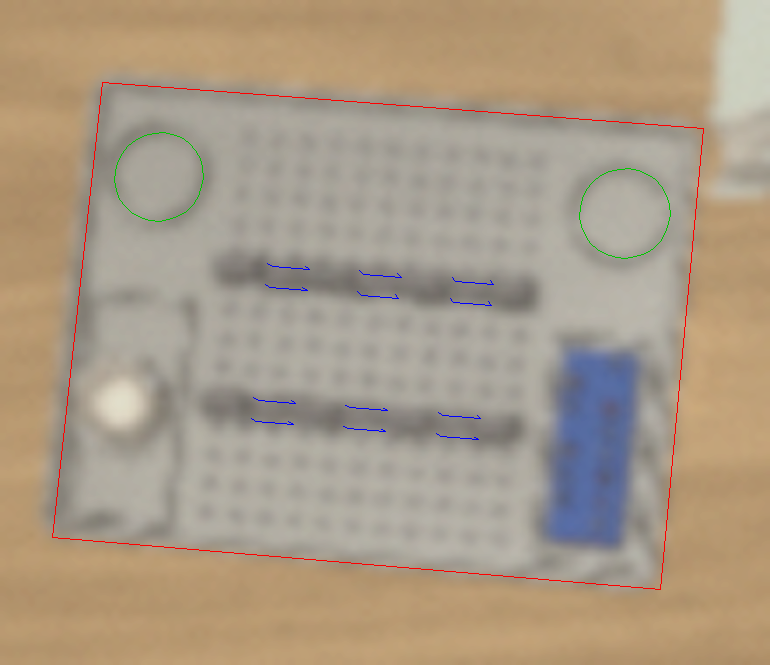

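View pics/ov_s.png

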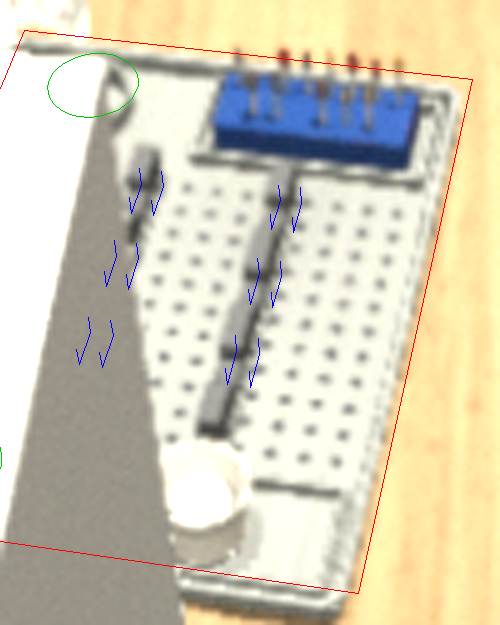

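The candidates are the mirror at top px (368,186), scaler (401,187), tweezers (442,186) and brown dropper (334,191). The decoys are the yellow bottle (333,220), marker (404,240), white stick (357,237) and pliers (298,240). The crops confirm the choice: the mirror has a round head at its back end, the scaler has hooked tips at both ends, and the tweezers are leaf-shaped. The cup is at +y and the block at -y. My crop readings were about 0.4 px too large, so I corrected by +1.4 mm.

```bash
cat >> h.py <<'E'
TR=((.4285,.2302),-.1104)
def ori(yaw): return [0,pi/2,yaw]
def st():
    s=observe();print("t %.1f eef %s f %s op %.4f q6 %.2f"%(s["time_s"],s["eef_pos"].round(4),s["ft_force"].round(1),s["opening"],s["q"][5]));return s
def snap(tag):
    for n in("top","side"):
        im,d=get_image(n);np.save(f"pics/{n}{tag}i.npy",im);np.save(f"pics/{n}{tag}d.npy",d)
def crop(n,tag,box,k,out,al=1.3):
    x0,x1,y0,y1=box;im=np.load(f"pics/{n}{tag}i.npy")[y0:y1,x0:x1,::-1]
    cv2.imwrite("pics/"+out,cv2.convertScaleAbs(cv2.resize(im,None,fx=k,fy=k,interpolation=cv2.INTER_CUBIC),alpha=al))
E
python3 - <<'E'
from h import *
x,y,yw=.438,-.1547,-.125
st();gripper_to(.04,40)
movep([x,y,.15],ori(yw));st()
print(move_l([x,y,.03],feed=.15),move_l([x,y,.002],feed=.04,max_force=8));st()
snap("1")
crop("side","1",(240,400,110,240),5,"s1.png")
E
```

```text
t 0.1 eef [0.2251 0.5825 0.2303] f [-0.4 -0.1  0.4] op 0.0853 q6 -0.13
t 3.3 eef [ 0.4383 -0.1542  0.1501] f [ 0.1 -0.6 -0.2] op 0.0399 q6 -1.96
False False
t 5.1 eef [ 0.4381 -0.1548  0.002 ] f [0.2 0.9 0.7] op 0.0398 q6 -1.96
```

View pics/s1.png

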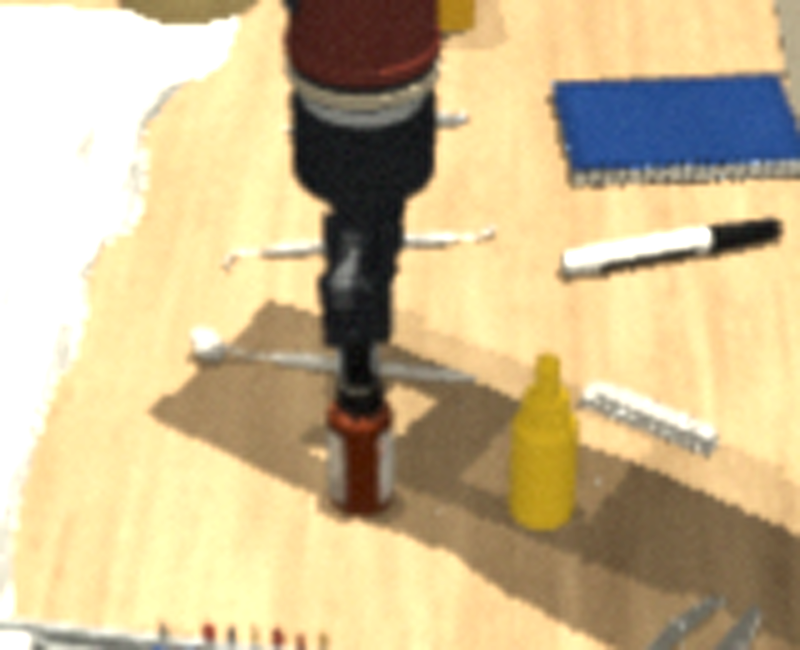

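```bash
python3 - <<'E'
from h import *
gripper_to(.0,40);s=st()
x,y,_=s["eef_pos"]
move_l([x,y,.15],feed=.15);s=st()
p=tray2w(*TR,(.100,.044,0));print(p,inverse_kinematics([p[0],p[1],.06],ori(TR[1])))
movep([p[0],p[1],.15],ori(TR[1]));move_l([p[0],p[1],.05],feed=.12);st()
snap("2")
crop("side","2",(200,340,200,360),4,"s2.png");crop("top","2",(180,320,100,220),5,"t2.png",1.6)
E
```

```text
t 5.6 eef [ 0.4383 -0.1549  0.0023] f [-0.6  0.3  2.4] op 0.0058 q6 -1.96
t 6.8 eef [ 0.4376 -0.1545  0.1489] f [ 0.  -0.3 -0.5] op 0.0061 q6 -1.96
[0.53273895 0.26291455 0.        ] [ 3.25752224e-01  3.27122855e-01  1.74017940e+00 -4.44089210e-16
  1.07429040e+00 -1.13464410e+00]
t 9.3 eef [0.5335 0.2631 0.0509] f [-0.4  0.5  0.5] op 0.0062 q6 -1.13
```

View pics/s2.png

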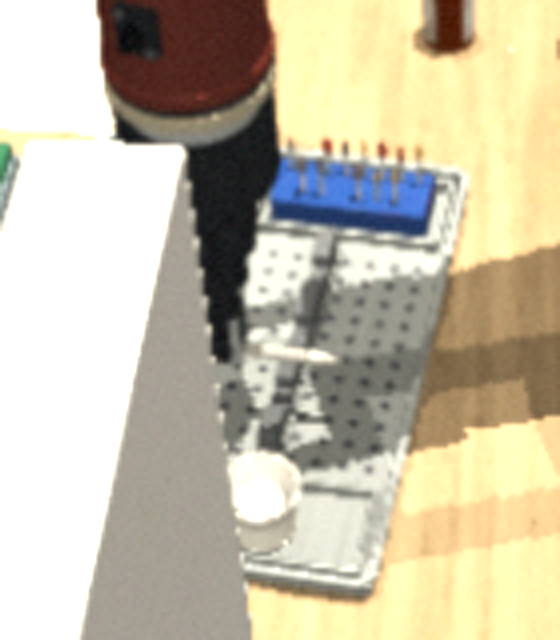

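View pics/t2.png

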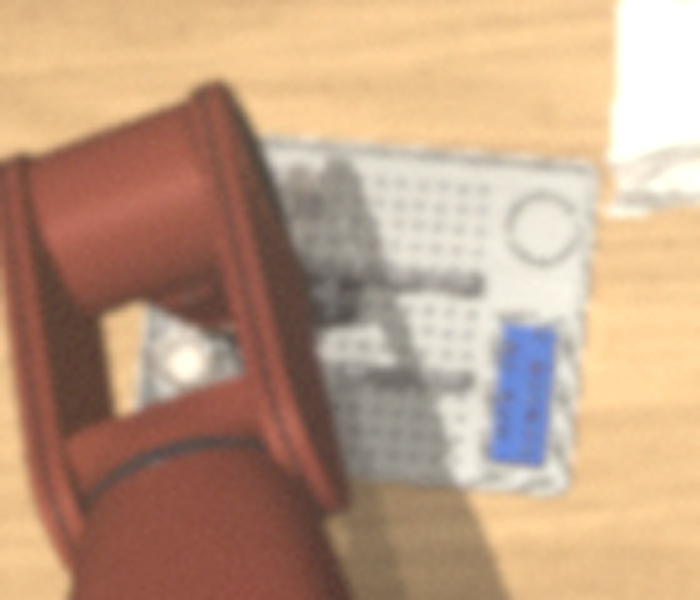

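```bash
python3 - <<'E'
from h import *
c,s=cos(-.1104),sin(-.1104)
for l in (.063,.03):
  print(proj("side",[(.5327-l*c,.2629-l*s,.053)]))
snap("2");overlay("side",np.load("pics/side2i.npy"),*TR,(225,335,225,350),6,"ov2.png",
 [[(.5327-.063*c,.2629-.063*s,.053),(.5327,.2629,.053)]])
E
```

```text
[[286.31473912 289.91452871]]
[[270.54602049 287.96211493]]
```

View pics/ov2.png

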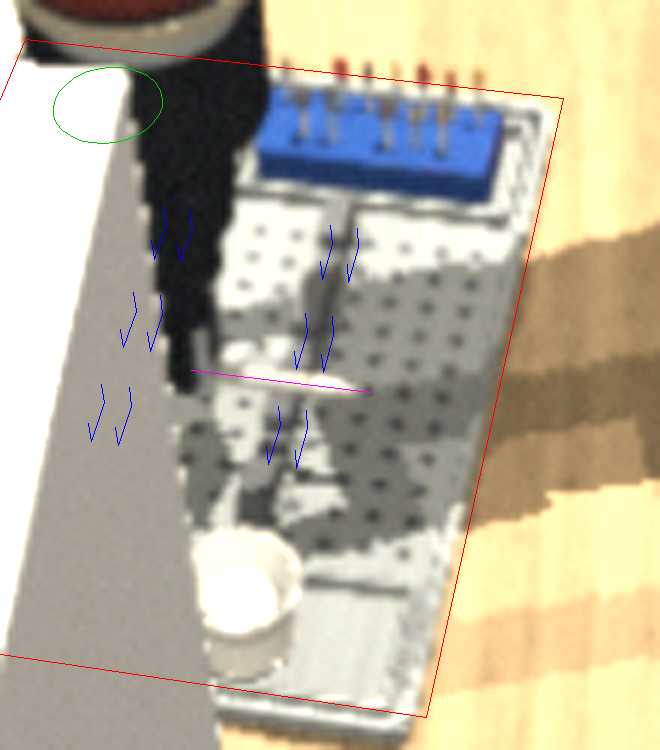

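```bash
python3 - <<'E'
from h import *
crop("side","0",(245,300,250,320),9,"s0rail.png",1.0)
overlay("side",np.load("pics/side0i.npy"),*TR,(245,300,250,320),9,"s0railo.png")
for y in (-.044,0,.044):
  print(y,[proj("side",[tray2w(*TR,(.068,yy,z))])[0] for yy,z in((y,.028),(y,.018),(y+.01,.018))])
E
```

```text
-0.044 [array([281.01526849, 265.29234808]), array([281.24846383, 268.36490949]), array([280.31115661, 271.66666332])]
0 [array([276.76463064, 280.15174399]), array([277.03339346, 283.21882789]), array([276.04185847, 286.71523267])]
0.044 [array([272.26480225, 295.90006812]), array([272.57343875, 298.95256383]), array([271.52395008, 302.65749372])]
```

View pics/s0rail.png

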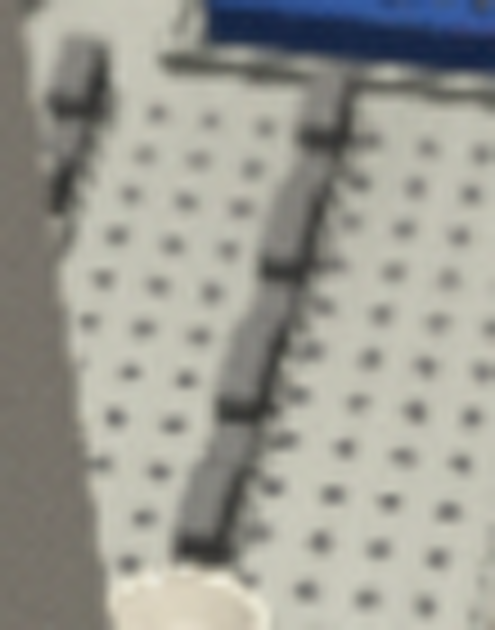

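View pics/s0railo.png

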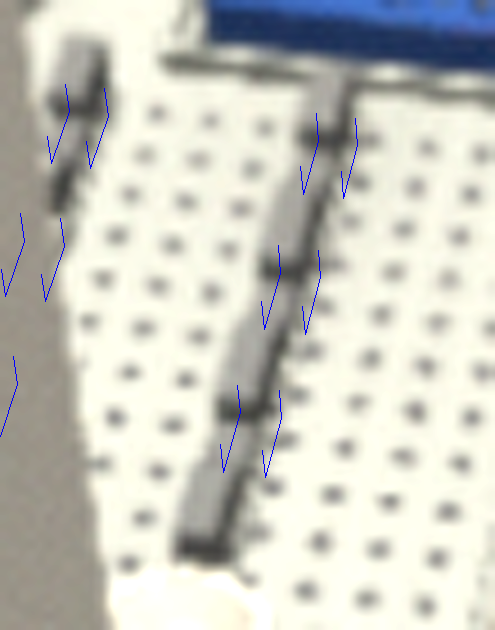

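```bash
python3 - <<'E'
from h import *
crop("side","2",(245,300,270,310),12,"s2h.png",.8)
c,s=cos(-.1104),sin(-.1104)
for l in (.04,.05,.063):
  for z in(.049,.057):
    q=proj("side",[(.5333-l*c,.2630-l*s,z)])[0];print(l,z,(q-[245,270]+.5)*12-.5)
E
```

```text
0.04 0.049 [367.0542995  243.69561711]
0.04 0.057 [364.20844729 213.17240131]
0.05 0.049 [424.21711264 250.80044558]
0.05 0.057 [421.67187732 220.27541375]
0.063 0.049 [498.78306311 260.02062831]
0.063 0.057 [496.63193455 229.4943145 ]
```

View pics/s2h.png

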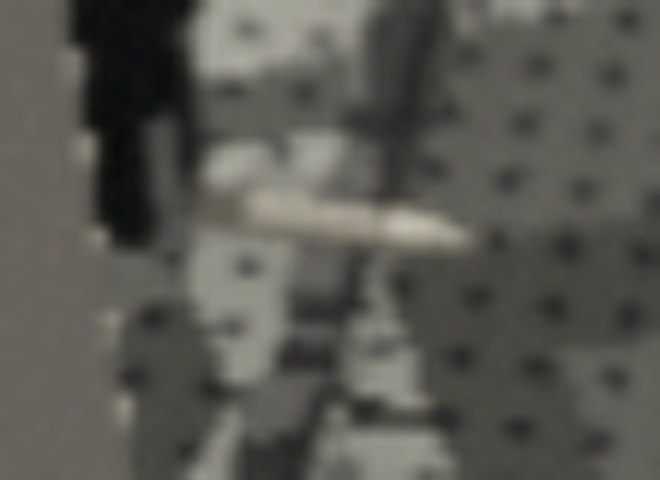

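```bash
python3 - <<'E'
from h import *
p=tray2w(*TR,(.100,.044,0));p[1]+=.003
move_l([p[0],p[1],.05],feed=.05)
print(move_l([p[0],p[1],.0215],feed=.04,max_force=6));st()
snap("3");crop("side","3",(245,300,270,310),12,"s3h.png",.9)
E
```

```text
False
t 10.6 eef [0.5329 0.266  0.0216] f [ 0.5 -0.1  0.2] op 0.0060 q6 -1.13
```

View pics/s3h.png

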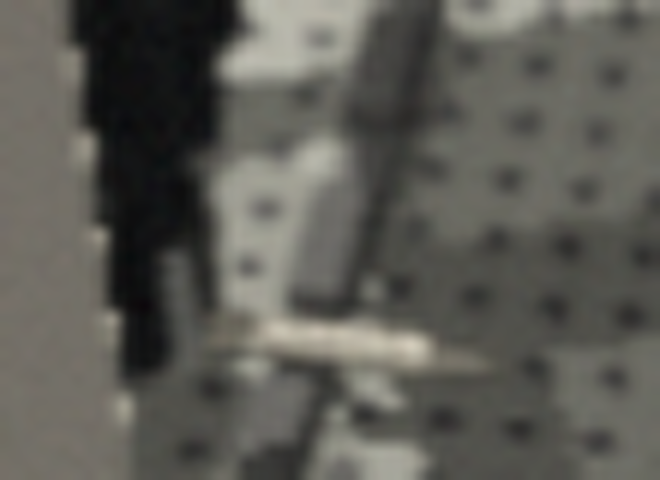

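```bash
python3 - <<'E'
from h import *
p=tray2w(*TR,(.100,.044,0));p[1]+=.003
print(move_l([p[0],p[1],.016],feed=.02,max_force=3));st()
gripper_to(.03);st()
move_l([p[0],p[1],.15],feed=.15);gripper_to(.04,40)
x,y,yw=.445,-.2705,.185
movep([x,y,.15],ori(yw))
snap("4");crop("side","4",(245,300,260,330),9,"s4h.png",1);crop("top","4",(200,310,115,210),7,"t4.png",1.5)
move_l([x,y,.03],feed=.15);print(move_l([x,y,.002],feed=.04,max_force=8));st()
snap("5");crop("side","5",(260,400,110,220),5,"s5.png")
E
```

```text
True
t 10.9 eef [0.5334 0.2662 0.0203] f [-1.2 -0.3  4.6] op 0.0062 q6 -1.13
t 11.3 eef [0.5323 0.2658 0.019 ] f [-0.3  0.6 -0.2] op 0.0300 q6 -1.13
False
t 16.4 eef [ 0.4451 -0.2706  0.0021] f [ 0.7 -0.1 -0.1] op 0.0401 q6 -2.45
```

View pics/s4h.png

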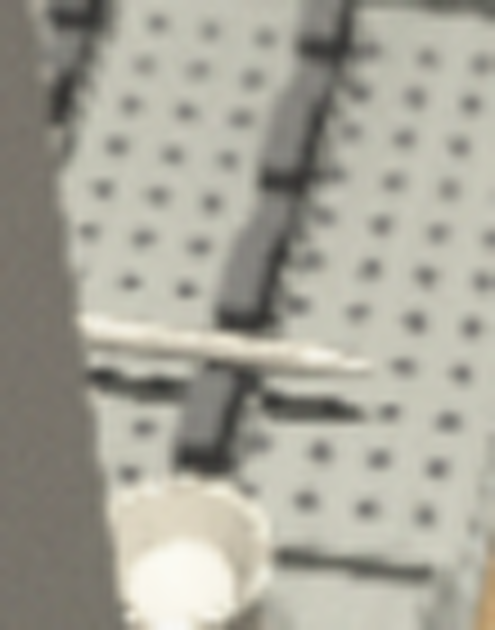

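View pics/t4.png

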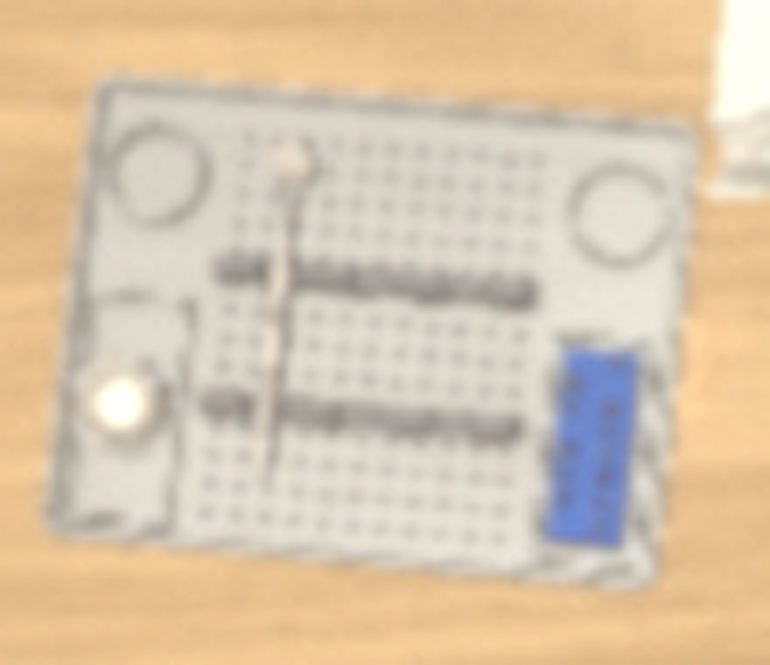

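View pics/s5.png

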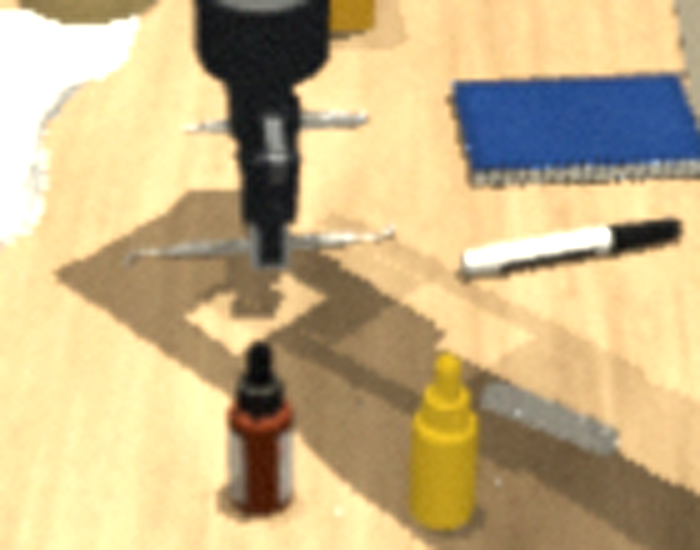

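```bash
python3 - <<'E'
from h import *
gripper_to(.0,40);s=st();x,y,_=s["eef_pos"]
move_l([x,y,.15],feed=.15)
p=tray2w(*TR,(.100,-.044,0));p[1]+=.003
movep([p[0],p[1],.15],ori(TR[1]));move_l([p[0],p[1],.034],feed=.12);st()
snap("6");crop("side","6",(245,310,245,300),11,"s6h.png",1)
E
```

```text
t 16.9 eef [ 0.4453 -0.2707  0.0023] f [ 0.9 -0.5  1.8] op 0.0060 q6 -2.45
t 20.9 eef [0.5239 0.1786 0.0349] f [-0.7  0.3 -0.4] op 0.0065 q6 -1.27
```

View pics/s6h.png

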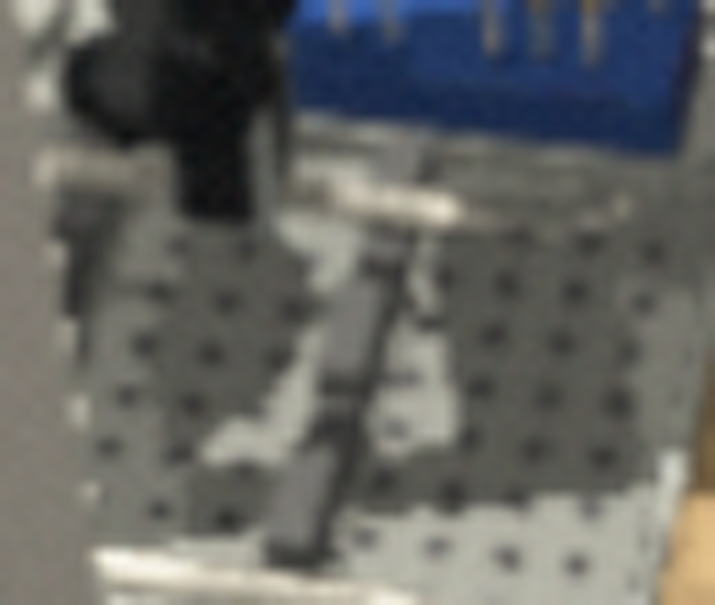

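```bash
python3 - <<'E'
from h import *
p=tray2w(*TR,(.100,-.044,0));p[1]+=.003
print(move_l([p[0],p[1],.016],feed=.03,max_force=4));st()
snap("7");crop("side","7",(245,310,245,300),11,"s7h.png",1)
E
```

```text
True
t 21.4 eef [0.523  0.1785 0.0203] f [-1.1 -0.4  4.5] op 0.0061 q6 -1.27
```

View pics/s7h.png

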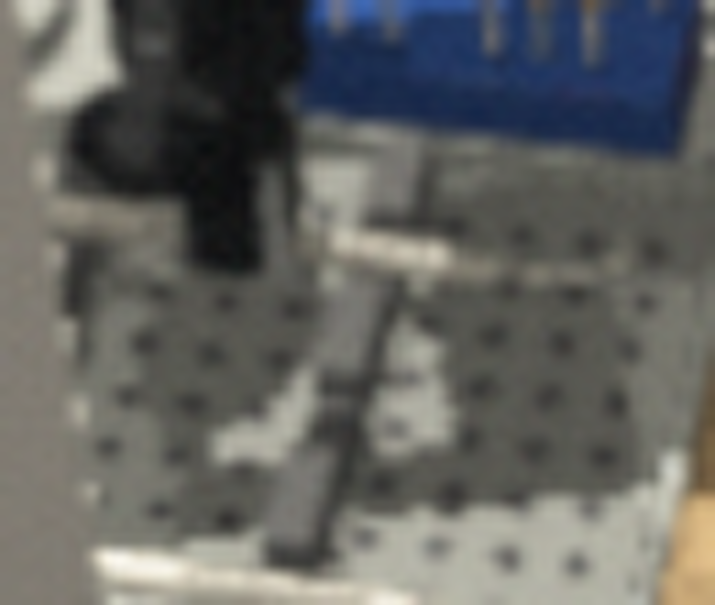

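```bash
python3 - <<'E'
from h import *
p=tray2w(*TR,(.100,-.044,0));p[1]+=.003
gripper_to(.03);st()
move_l([p[0],p[1],.15],feed=.15);gripper_to(.04,40)
x,y,yw=.4417,-.4061,.110
print(inverse_kinematics([x,y,.01],ori(yw)))
movep([x,y,.15],ori(yw))
snap("8");crop("side","8",(245,310,245,300),11,"s8h.png",1);crop("top","8",(200,310,115,210),7,"t8.png",1.5)
move_l([x,y,.03],feed=.15);print(move_l([x,y,.002],feed=.04,max_force=8));st()
snap("9");crop("side","9",(260,400,90,190),5,"s9.png")
E
```

```text
t 21.9 eef [0.5222 0.1783 0.0196] f [ 0.2 -1.3 -0. ] op 0.0300 q6 -1.27
[-0.87480643  0.4137803   1.73720387  0.          0.99060848 -2.55560276]
False
t 27.2 eef [ 0.4418 -0.4062  0.0021] f [ 0.6 -0.1 -0.5] op 0.0405 q6 -2.56
```

View pics/s8h.png

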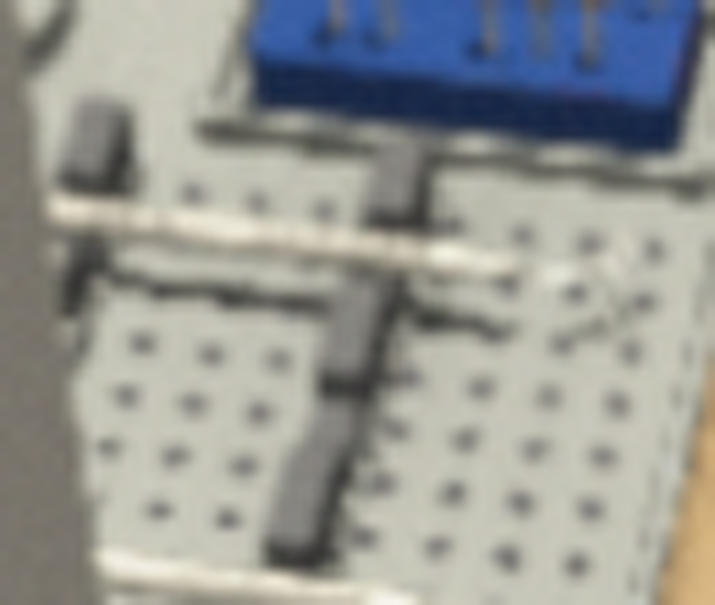

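View pics/t8.png

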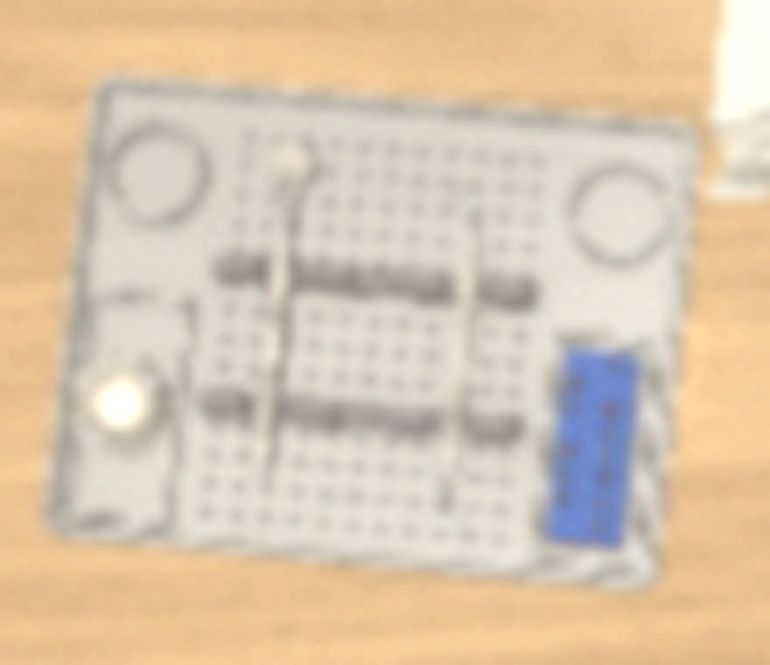

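View pics/s9.png

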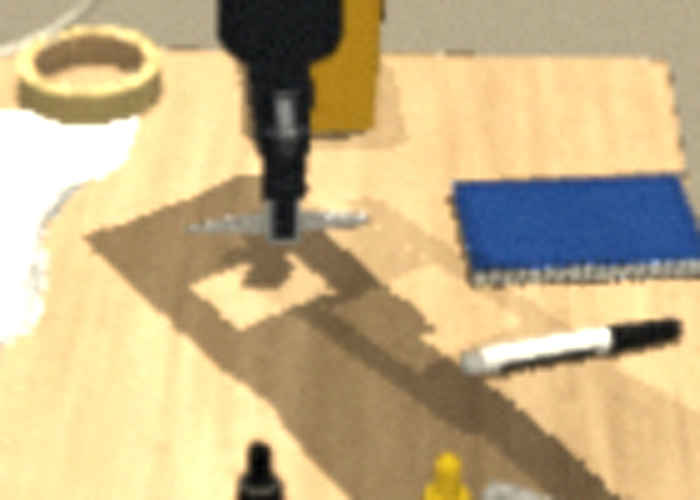

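```bash
python3 - <<'E'
from h import *
gripper_to(.0,40);s=st();x,y,_=s["eef_pos"]
move_l([x,y,.15],feed=.15);st()
p=tray2w(*TR,(.100,0,0));p[1]+=.003
movep([p[0],p[1],.15],ori(TR[1]));move_l([p[0],p[1],.036],feed=.12);st()
snap("10");crop("side","10",(245,310,250,305),11,"s10h.png",1)
E
```

```text
t 27.7 eef [ 0.4419 -0.4064  0.0024] f [ 0.3 -0.1  2.4] op 0.0103 q6 -2.56
t 28.8 eef [ 0.4414 -0.4057  0.1486] f [ 0.3  0.5 -0.6] op 0.0104 q6 -2.56
t 32.2 eef [0.5288 0.2224 0.0369] f [ 0.2 -1.1  0.9] op 0.0106 q6 -1.20
```

View pics/s10h.png

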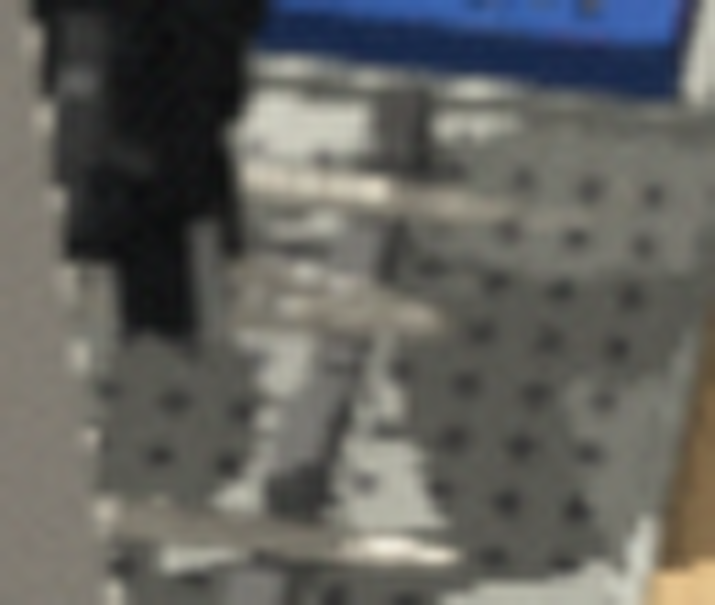

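```bash
python3 - <<'E'
from h import *
p=tray2w(*TR,(.100,0,0));p[1]+=.003
print(move_l([p[0],p[1],.016],feed=.03,max_force=4));st()
snap("11");crop("side","11",(245,310,250,305),11,"s11h.png",1)
E
```

```text
True
t 32.8 eef [0.5278 0.2222 0.0204] f [-0.5  0.1  5.5] op 0.0106 q6 -1.20
```

View pics/s11h.png

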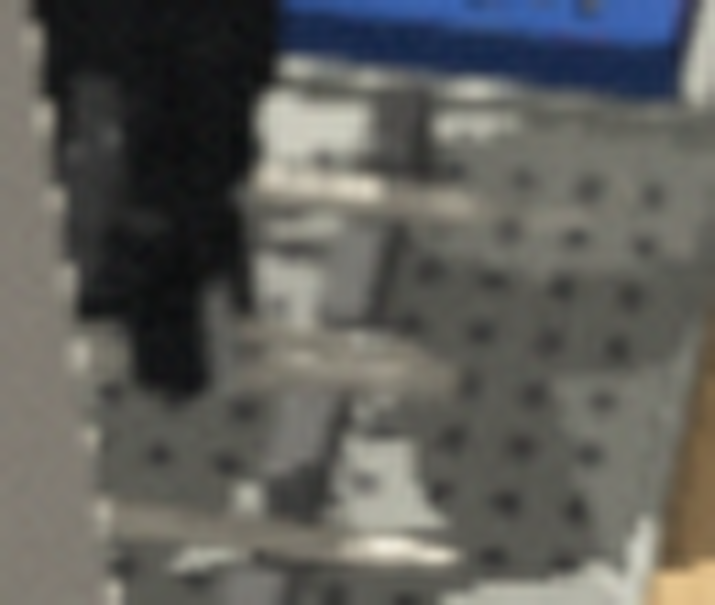

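```bash
python3 - <<'E'
from h import *
p=tray2w(*TR,(.100,0,0));p[1]+=.003
gripper_to(.03);st()
move_l([p[0],p[1],.15],feed=.15)
q=(.4280,-.045);gripper_to(.06,40)
movep([q[0]-.06,q[1]-.25,.25],ori(0.));st()
snap("12");crop("side","12",(285,335,165,225),10,"s12d.png",1);crop("top","12",(310,360,165,225),10,"t12d.png",1.5)
crop("side","12",(245,310,250,305),11,"s12h.png",1)
for u in (311.8,311):print(atz("side",u,204,.035))
for z in(.035,.07,.1):
  for xy in [(.428,-.045)]:print(z,proj("side",[(*xy,z)]),proj("top",[(*xy,z)]))
E
```

```text
t 33.2 eef [0.5269 0.2219 0.0195] f [ 0.3  1.6 -0. ] op 0.0299 q6 -1.20
t 36.6 eef [ 0.3684 -0.2944  0.2498] f [ 0.2 -0.2 -0.4] op 0.0597 q6 -2.41
[ 0.43381495 -0.02609218  0.035     ]
[ 0.43582051 -0.02601091  0.035     ]
0.035 [[314.48159529 199.27484964]] [[333.26106003 192.1197835 ]]
0.07 [[314.38564471 188.43143891]] [[333.39071264 191.16717009]]
0.1 [[314.3006634  178.82421019]] [[333.50745489 190.30937291]]
```

View pics/s12d.png

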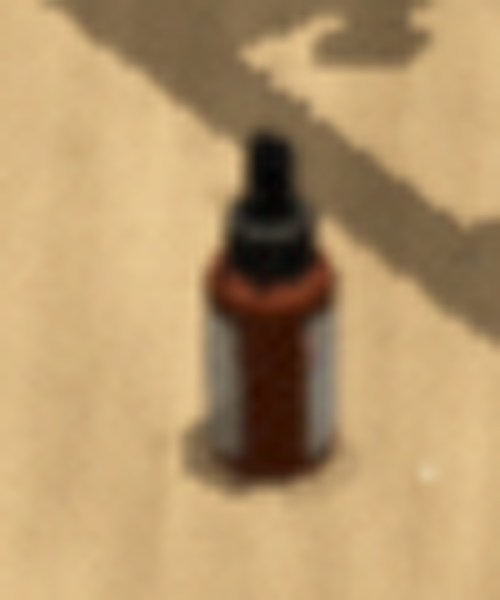

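View pics/t12d.png

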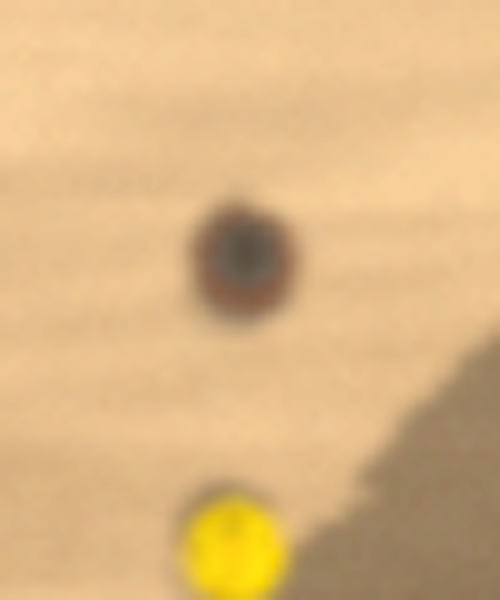

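View pics/s12h.png

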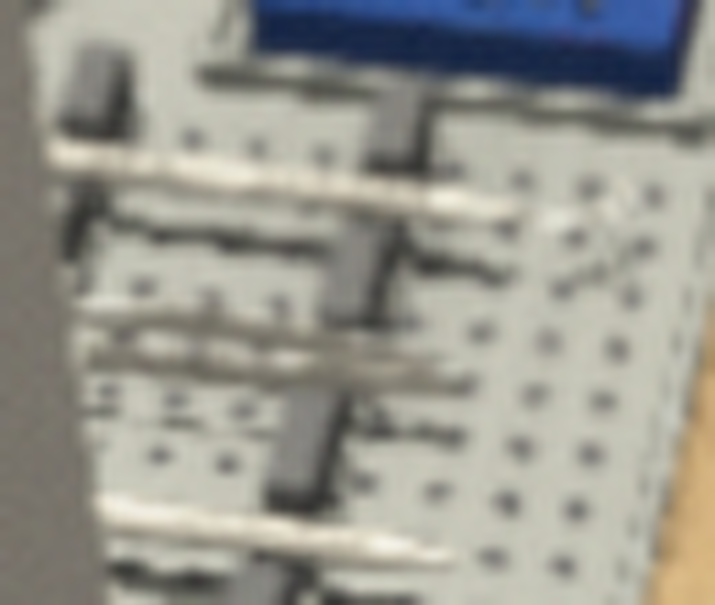

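```bash
python3 - <<'E'
from h import *
x,y=.4298,-.0458
movep([x,y,.16],ori(0.));print(move_l([x,y,.034],feed=.1,max_force=8));st()
snap("13");crop("side","13",(270,370,130,230),6,"s13.png",1)
E
```

```text
False
t 39.2 eef [ 0.4304 -0.046   0.0346] f [ 0.4 -0.1  1.1] op 0.0599 q6 -1.86
```

View pics/s13.png

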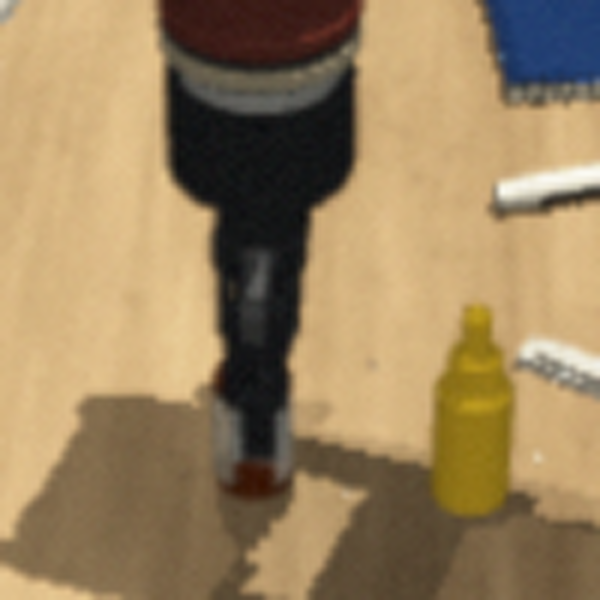

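```bash
python3 - <<'E'
from h import *
x,y=.4333,-.0458
move_l([x,y,.034],feed=.05);gripper_to(0,40);st()
move_l([x,y,.09],feed=.1);st()
snap("14");crop("side","14",(260,370,100,220),5,"s14.png",1)
p=tray2w(*TR,(.176,.112,0));p[1]+=.003
movep([p[0],p[1],.17],ori(TR[1]));st()
snap("15");crop("side","15",(180,340,180,340),4,"s15.png",1);crop("top","15",(180,320,90,220),5,"t15.png",1.5)
E
```

```text
t 39.9 eef [ 0.4335 -0.0459  0.0342] f [-0.3 -0.7  2.3] op 0.0307 q6 -1.86
t 40.6 eef [ 0.4329 -0.0457  0.0895] f [-0.8  0.1 -1.5] op 0.0308 q6 -1.86
t 42.3 eef [0.6158 0.3237 0.1696] f [-0.1 -0.1 -0.5] op 0.0306 q6 -1.09
```

View pics/s14.png

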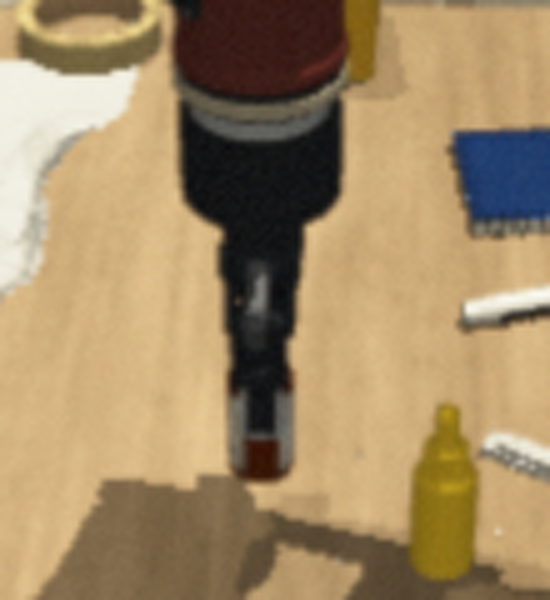

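View pics/t15.png

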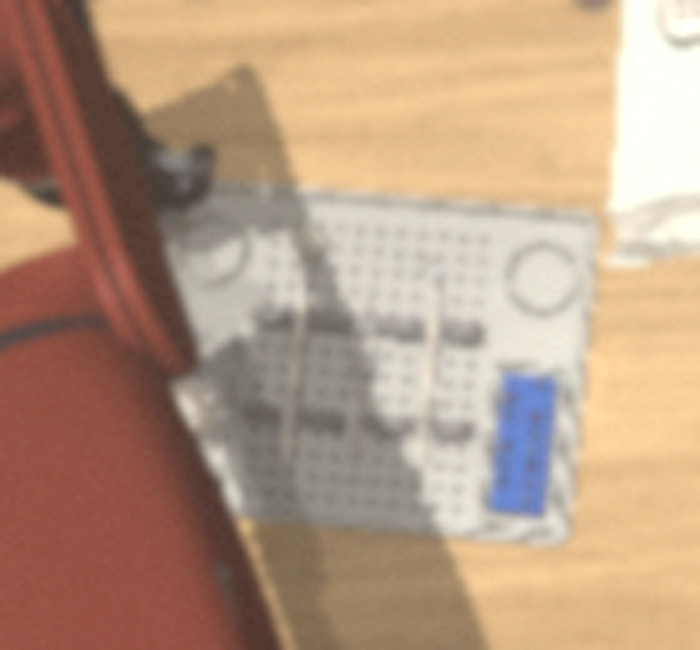

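```bash
cat >> h.py <<'E'
PD=tray2w(*TR,(.176,.112,0))+np.array([.0035,.003,0])
E
python3 - <<'E'
from h import *
p=PD
move_l([p[0],p[1],.07],feed=.12);st()
print(move_l([p[0],p[1],.036],feed=.03,max_force=4));st()
snap("16");crop("side","16",(160,340,180,340),4,"s16.png",1);crop("top","16",(180,320,90,220),5,"t16.png",1.5)
E
```

```text
t 43.3 eef [0.6201 0.3255 0.0712] f [ 0.1 -0.3 -0.3] op 0.0309 q6 -1.09
True
t 44.3 eef [0.6189 0.3249 0.0392] f [-1.1 -0.3  5.1] op 0.0306 q6 -1.09
```

View pics/t16.png

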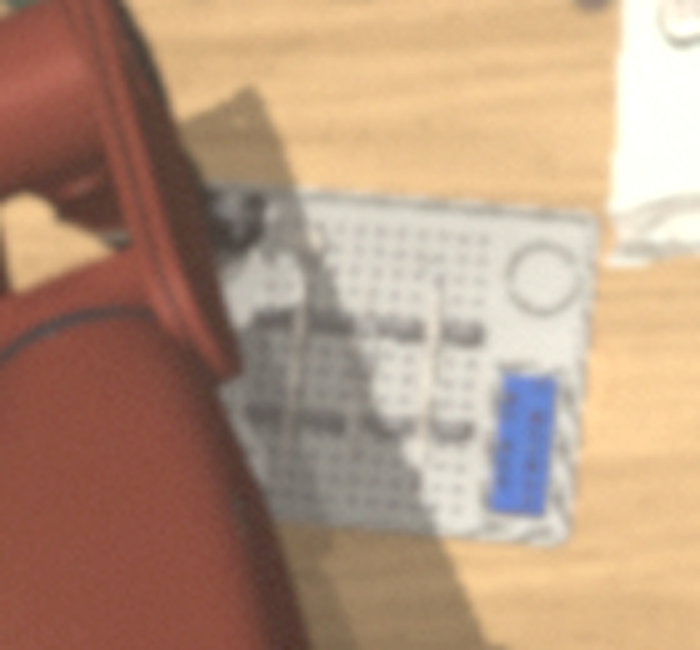

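View pics/s16.png

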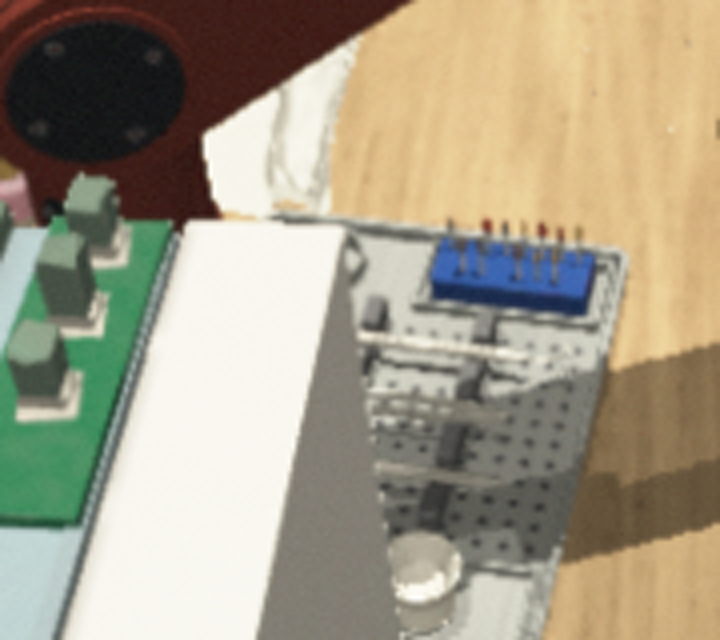

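```bash
python3 - <<'E'
from h import *
p=PD
gripper_to(.05);st();move_l([p[0],p[1],.2],feed=.15)
movep([.36,-.25,.25],ori(0.));st()
snap("17");crop("side","17",(225,335,220,350),5,"s17.png",1);crop("top","17",(200,310,115,210),7,"t17.png",1.5)
D=np.load("pics/top17d.npy")
for u,v in[(222,137),(222,138),(223,137),(223,139)]:print(dep("top",u,v,D))
print(PD)
E
```

```text
t 44.7 eef [0.6175 0.3244 0.0373] f [ 0.3  0.1 -0.4] op 0.0500 q6 -1.09
t 48.2 eef [ 0.3605 -0.2497  0.2501] f [0.1 0.2 0.7] op 0.0501 q6 -2.36
[0.61372212 0.30951041 0.06308105]
[0.61040947 0.30948046 0.06318377]
[0.61468622 0.30742656 0.05836822]
[0.61043524 0.31007716 0.04787362]
[0.61926823 0.3251272  0.        ]
```

View pics/t17.png

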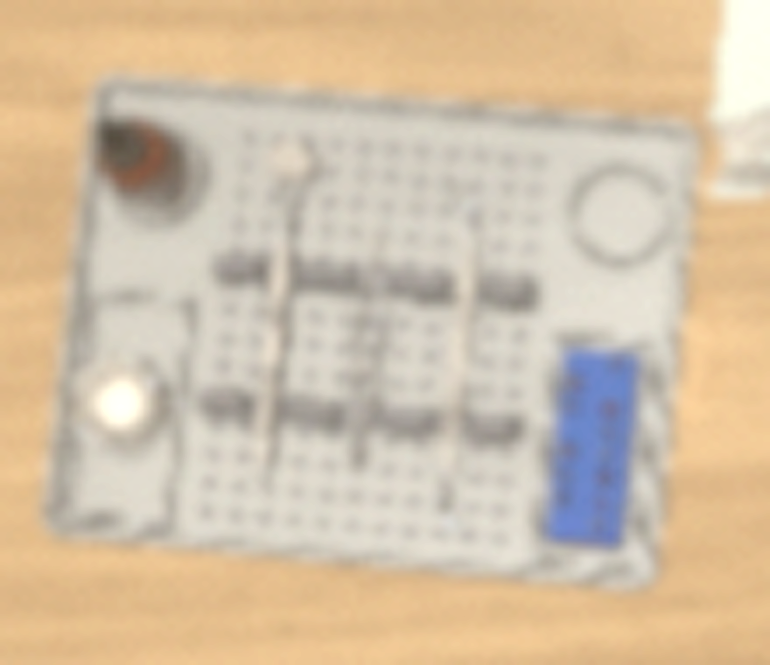

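View pics/s17.png

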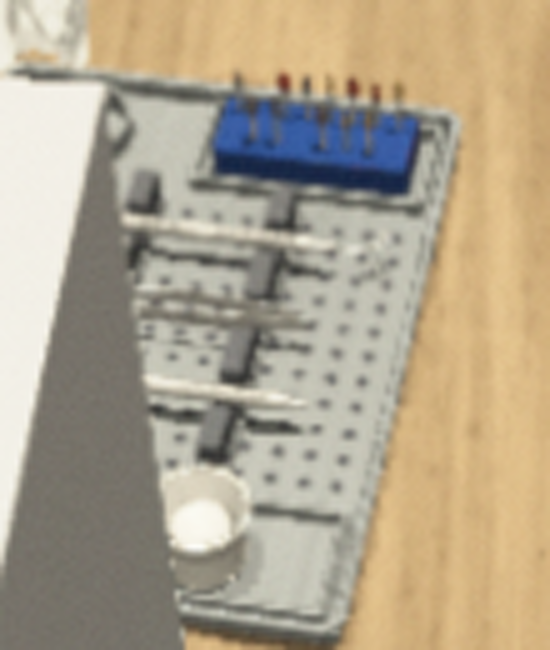

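```bash
python3 - <<'E'
from h import *
D=np.load("pics/top17d.npy")
for tag,b in(("top-frame",tray2w(*TR,(.176,.112,0))),("robot",PD)):
  for z in(.018,.075,.107):
    q=proj("top",[(b[0],b[1],z)])[0];print(tag,z,q,(q-[200,115]+.5)*7-.5)
for v in range(131,146,1):
  print(v,[round(float(dep("top",u,v,D)[2])*1000) for u in range(211,231)])
E
```

```text
top-frame 0.018 [221.6740603  139.44336817] [154.71842211 174.10357718]
top-frame 0.075 [217.18546923 135.70566659] [123.29828464 147.93966616]
top-frame 0.107 [214.49862873 133.46761185] [104.49040112 132.27328294]
robot 0.018 [220.79000376 138.44439368] [148.53002633 167.11075574]
robot 0.075 [216.26730639 134.66690714] [116.8711447  140.66834998]
robot 0.107 [213.56022286 132.4051677 ] [ 97.92156   124.8361739]
131 [-3, -4, 14, 17, 9, 5, 4, 6, 5, 3, 6, 6, 6, 7, 3, 8, 8, 4, 7, 7]
132 [4, -1, 15, 13, 104, 100, 84, 78, 66, 2, 5, 4, -2, 4, 13, 9, 8, 2, 7, 5]
133 [3, 0, 14, 105, 106, 106, 97, 84, 75, 1377, 62, 20, 19, 14, -2, 3, 6, 7, 9, 6]
134 [-3, -1, 17, 106, 107, 106, 103, 86, 80, 69, 71, 64, 8, 11, 17, 7, 4, 7, 2, 7]
135 [1, 0, 18, 103, 106, 96, 95, 82, 82, 73, 63, 64, 51, 10, 7, 20, 10, 8, 0, 11]
136 [1, 18, 15, 84, 95, 99, 96, 83, 83, 83, 66, 63, 53, 44, 12, 3, 21, 14, 9, 6]
137 [0, 17, 15, 82, 82, 83, 81, 78, 81, 72, 66, 63, 58, 49, 29, 19, 0, 21, 0, 5]
138 [1, 16, 18, 62, 85, 85, 78, 84, 74, 73, 62, 63, 58, 49, 36, 20, 7, 18, 10, 5]
139 [0, 15, 15, 68, 68, 71, 75, 72, 69, 65, 65, 65, 48, 40, 33, 23, 7, 14, 9, 2]
140 [1, 20, 19, 9, 66, 67, 63, 64, 63, 64, 61, 52, 42, 39, 26, 13, 4, 22, 5, 7]
141 [3, 21, 11, 10, 21, 65, 68, 62, 62, 54, 48, 46, 38, 33, 23, 14, 14, 20, 10, 9]
142 [-4, 21, 8, 5, 3, 52, 1, 44, 41, 46, 44, 35, 30, 26, 11, 7, 16, 4, 5, 10]
143 [3, 12, 9, 2, 9, 23, 5, 5, 1377, 27, 30, 22, 21, 14, 4, 16, 14, -1, 7, 8]
144 [17, 13, 10, 5, 2, 6, 15, 7, 8, 8, 9, 9, 8, 15, 15, 12, 3, 4, 5, 10]
145 [13, 17, 9, 3, 7, 6, 7, 22, 14, 20, 19, 22, 16, 16, 11, 3, 2, 4, 8, 3]
```

```bash
python3 - <<'E'
from h import *
hold(.3);st();print(job_done())
E
```

```text
t 48.6 eef [ 0.3601 -0.2499  0.25  ] f [-0.3  0.1  0.7] op 0.0500 q6 -2.36
the job is handed in; nothing more can be done
None
```

The tray is laid up and I handed the job in at 48.6 s. I worked in this order:
1. The mirror is in the notch next to the cup, with its head towards the back.
2. The scaler is in the notch next to the bur block.
3. The tweezers are in the middle notch.
4. The brown dropper is in the ring behind the cup.

I did not touch the cup, the bur block or the yellow bottle.

**Instruments:** All three touched down with the tool at 20.3–20.4 mm, which matches the notch floor. In the last pictures each one lies between the rail shoulders. The cabinet hides the back rail's middle and cup-side notches from the side camera, so I checked those two in the top view only.

**Dropper:** It touched down at the ring floor height (39.2 mm). The bulb top measures about 106 mm high against the expected 107 mm, and it sits within about a pixel of where an upright bottle's would, so it is standing straight.

**Disagreement:** The camera calibration and the robot differed by about 3–4 mm in x and y. I corrected y by 3 mm for all four placings, judging by how the held handle lined up with the rail notches. I corrected x only for the dropper, so the instruments may lie up to 4 mm off along their own length, which does not affect their seating.

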